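# Sweep the key-fob blanks off the sawing board into the tray

### The job

Clear the finished work off the carver's raised sawing board: with the fingertips, sweep all four flat wooden key-fob blanks across the board and over its end edge so that they drop into the plain empty tray there, not into the bead box with compartments at the other end. Only sweep them, gently, without pinching or picking any of them up, and leave the wax tin, the jar and the sanding block standing where they are on the board.

Things in the scene. Friction and masses are not known exactly. Their poses are not given: they have to be found in the camera images.
- board: carver's raised sawing board, fixed (sizes in mm): plywood top 300 (own x) by 320 (own y), upper face 60 above the table. On it a fence 22 high runs along the far edge (+x, inner face 130 from the centre) and a lip 12 high along the near edge (inner face 136 from the centre). Both ends (y = +160 and -160) are open. Origin under its centre at table level
- tray: plain empty light-wood tray, fixed, no compartments, 300 (own x) by 160 (own y) by 40 high, walls and floor 5 thick, lying parallel to the board beside one of its end edges (left or right, changes) and tucked about 12 under the board's overhanging edge, its rim 20 lower than the board's upper face, so what is pushed over that end edge drops into it. Origin at the centre of its underside
- bead_box: light-wood bead box of the same outer size with six compartments full of beads, tucked in the same way under the board's other end; not to be used. Origin at the centre of its underside
- fob1: one of four like key-fob blanks of dark wood lying flat on the board: a tag 56 mm long (own x), 36 wide (own y), 10 thick, about 16 g, with straight long sides, square at the -x end and round at the +x end, where a brass eyelet sits; white bead dots on top. Origin at the centre of its underside. At the start its long side lies roughly across the board, within 0.4 rad of the board's x axis
- fob2: one of four like key-fob blanks of dark wood lying flat on the board: a tag 56 mm long (own x), 36 wide (own y), 10 thick, about 16 g, with straight long sides, square at the -x end and round at the +x end, where a brass eyelet sits; white bead dots on top. Origin at the centre of its underside. At the start its long side lies roughly across the board, within 0.4 rad of the board's x axis
- fob3: one of four like key-fob blanks of dark wood lying flat on the board: a tag 56 mm long (own x), 36 wide (own y), 10 thick, about 16 g, with straight long sides, square at the -x end and round at the +x end, where a brass eyelet sits; white bead dots on top. Origin at the centre of its underside. At the start its long side lies roughly across the board, within 0.4 rad of the board's x axis
- fob4: one of four like key-fob blanks of dark wood lying flat on the board: a tag 56 mm long (own x), 36 wide (own y), 10 thick, about 16 g, with straight long sides, square at the -x end and round at the +x end, where a brass eyelet sits; white bead dots on top. Origin at the centre of its underside. At the start its long side lies roughly across the board, within 0.4 rad of the board's x axis
- tin: round wax tin, steel with a brass lid, 44 across, 31 high, 80 g, standing on the board in the strip between the near pair of blanks and the far pair. Origin at the centre of its underside
- block: cork sanding block, 38 (own x) by 64 (own y) by 27 high, 70 g, standing on the board in the same middle strip as the tin, its long side roughly along the board's y. Origin at the centre of its underside
- jar: small glass jar of eyelets with a white cap, 38 across, 46 high, 70 g, standing in the same middle strip. Origin at the centre of its underside

How it is judged:
At the end, for the whole second after the job is handed in: All four blanks lie at rest inside the plain tray, below its rim; tin, jar and sanding block are upright and within 25 mm of where they stood (x of fob1 in the frame of tray between -0.148 and 0.148 m and y of fob1 in the frame of tray between -0.078 and 0.078 m and height (world z) of each of fob1, fob2, fob3, fob4 below 0.04 m and linear speed of each of fob1, fob2, fob3, fob4 below 0.02 m/s and x of fob2 in the frame of tray between -0.148 and 0.148 m and y of fob2 in the frame of tray between -0.078 and 0.078 m and x of fob3 in the frame of tray between -0.148 and 0.148 m and y of fob3 in the frame of tray between -0.078 and 0.078 m and x of fob4 in the frame of tray between -0.148 and 0.148 m and y of fob4 in the frame of tray between -0.078 and 0.078 m and distance of each of tin, block, jar from where it was at the start of the episode below 0.025 m and angle between each of tin, block, jar's own z axis and vertical below 0.2 rad); the robot touches nothing.
It fails at once if a key-fob blank is picked up: raised more than 25 mm above the board (height (world z) of any of fob1, fob2, fob3, fob4 above 0.085 m).
It fails at once if a key-fob blank is pinched or pressed hard: over 35 N between it and the fingers (contact force between the fingers and fob1 above 35 N or contact force between the fingers and fob2 above 35 N or contact force between the fingers and fob3 above 35 N or contact force between the fingers and fob4 above 35 N).
It fails at once if the tin, jar or sanding block is knocked over or shoved more than 40 mm (distance of any of tin, block, jar from where it was at the start of the episode above 0.04 m or angle between any of tin, block, jar's own z axis and vertical above 0.5 rad).
It also fails if it takes over 67 s, if anything falls off the work surface, if the arm or the gripper's body presses on something with over 40 N, if the wrist force passes 120 N, or if a joint passes its speed limit or range.

### The arm

A 6-joint arm with a two-finger parallel gripper is mounted at the origin on the work surface. World frame = base frame: x ahead of the robot, y to its left, z up, the work surface at z = 0. Lengths are in m, angles in rad, forces in N, time in s.
With the tool pointing down it reaches from about 0.4 to 0.925 m from the base axis. Payload 3.4 kg.
Tool frame: the origin (TCP) lies on the centre line of the jaws, within the pads' length; the fingertips stand 17 mm ahead of it and the grasp point (between the pads) lies 2 mm behind it; z points along the fingers, y is the line along which they close (so a half turn about z gives the same grasp; the last joint's range is limited). The gripper opens to 85 mm and grips with 20 to 120 N. Pads are 22 mm wide; open, the fingers measure 114 mm over their backs; the gripper's body (76 mm by 85 mm) begins 54 mm behind the grasp point. The pads swing forward as they close: fully open they stand 13 mm farther back than shut.
Start: joints at [1.079, 0.307, 1.506, -0, 1.328, -0.073], TCP at [0.234, 0.525, 0.211] pointing down, gripper open.
Joint ranges: [-3.12, 3.12], [-1.05, 2.28], [0.14, 2.33], [-1.42, 4.57], [0.1, 2.73], [-2.68, 2.68]. Speed limits (rad/s): [2.57, 2.57, 3.14, 3.14, 3.14, 3.14].

### API

Orientations are given as [roll, pitch, yaw] about the fixed x, y, z axes, in that order (R = Rz(yaw) Ry(pitch) Rx(roll)).
In Python, from rig import get_obs, capture, finish_job, boxes_of, masks_of gives the robot as it stands. The module is installed in compiled form; this text tells all that it offers.
- The arm moves only by the tool apply_moves, never from a script. Its argument "steps" is a list of rows, each a list of 4 numbers: the shift along the tool's x, y, z in cm, then the turn about the tool's z in degrees. A call has 1 to 8 rows; each row is the pose to reach, as a shift and turn from the pose commanded when the call began, along the tool's axes at that moment; what a row does not reach only later rows make up. A row lasts 1/12 s, in which the tool goes at most 41.7 mm and 7.16 degrees, less where a joint would pass 70% of its speed; a pose out of reach is approached as far as the arm can. A call with a gripper value outside its range is refused whole. "hand" is the finger opening in cm, from 0 to 8.54, set as the call begins (left out, the last holds). The fingers move at their own pace and stop on an object; the grip force is fixed at half the most. Time passes only in rows, so rows that repeat a pose let the fingers close. It gives the time, the measured TCP pose, the force, the opening and the grip force at its end, in the units of the state.
- get_obs(): the state, without advancing time (a new reading comes with each control period).
- capture(name): name is "scene" or "top" or "wrist"; returns a dict with "pixels" (384x512x3 uint8, blue, green, red), "fx", "fy", "cx", "cy" (pixels), "R" (3x3) and "t" (3): a world point X has camera coordinates R X + t. Camera axes: x right, y down, z forward; pixel columns grow to the right and rows downward; lengths in m; the calibration is good to about 2 mm. A picture is of the moment at which its call begins. There is no depth.
- finish_job(): hands the job in; it is judged then, once.
Trained networks look in the newest picture that a camera, given by its name, has taken for a name from the list of things; names that differ only in an ending like _2 or _b are one class to them, and where a whole thing is asked for, a point or a joint stands for the part that bears it (a point fixed in the world has none). Each returns a list of dicts, best first, with "confidence" (0 to 1); they miss things now and then, are a little off and sometimes report something else, mostly with a low value. They report only what shows in the picture. A call takes as long as a camera call.
- boxes_of(camera, name): "location" ([x, y, z] in m, in world coordinates, good to about 4 mm: the middle of the surface that is visible of it).
- masks_of(camera, name): "region" (384x512 bool, what is visible of it).
The state is a dict: "time_s": time; "joint_positions": joint angles; "joint_velocities": joint speeds; "effort": joint torques, N m; "tcp_pos": TCP position; "ee_rot": TCP orientation; "ft_force": force on the tool from outside, world axes, zero at the start; "ft_torque": the same for the moment, N m; "width": finger opening in m; "finger_force": force on a finger pad.
Only numpy, scipy, OpenCV 4.12 (cv2) and the standard library are available. Lean on these libraries where they do the work, as an engineer would, in place of code of your own. Each camera call takes 0.05 s, during which the arm holds its last target. There are 200 camera calls.

## Working session

There is one attempt and no reset: what is moved stays moved. The work goes in short steps, Python scripts to look and compute and a tool call to move; the robot and the scene stay as the last step left them, time stands still between calls to the robot, and variables do not carry over. Pictures are saved under pics/ and viewed, at most 10 in all, crops included, and the job is handed in when it is done.

Besides the shell and the picture viewer there is one more tool, called in YAML: its name, and indented under it one key for each argument. apply_moves: Moves the arm, as the interface text tells. Its arguments: {"type":"object","properties":{"steps":{"type":"array","items":{"type":"array","items":{"type":"number"}}},"hand":{"type":"number"}},"required":["steps"]}

```bash
mkdir -p pics; cat > h.py <<'E'
import numpy as np,cv2
from rig import *
def ray(c,px,z):
    R=np.array(c["R"]);t=np.array(c["t"]);o=-R.T@t
    d=R.T@np.array([(px[0]-c["cx"])/c["fx"],(px[1]-c["cy"])/c["fy"],1.])
    return o+d*(z-o[2])/d[2]
E
python3 - <<'E'
from h import *
o=get_obs();print(o["tcp_pos"],o["ee_rot"],o["time_s"],o["width"])
c=capture("top");cv2.imwrite("pics/top.png",c["pixels"])
for n in ["board","tray","bead_box","fob1","tin","block","jar"]:
    for d in boxes_of("top",n):print(n,np.round(d["location"],3),round(d["confidence"],2))
for n,z in [("board",.06),("tray",.04),("bead_box",.04),("fob1",.07),("tin",.091),("block",.087),("jar",.106)]:
    for d in masks_of("top",n):
        if d["confidence"]<.3: continue
        k=cv2.findContours(d["region"].astype(np.uint8),0,2)[0];k=max(k,key=cv2.contourArea)[:,0]
        P=np.array([ray(c,p,z)[:2] for p in k],np.float32)
        r=cv2.minAreaRect(P*1000);print(n,np.round(r[0]),np.round(r[1]),round(r[2],1),np.round(k.mean(0)))
c=capture("scene");cv2.imwrite("pics/scene.png",c["pixels"])
E
```

```text
[0.23351526 0.52464681 0.20998869] [-3.13956090e+00 -1.55978839e-04  2.72277070e+00] 0.0 0.08546188707253857
board [0.544 0.01  0.061] 0.89
tray [0.542 0.258 0.002] 0.87
bead_box [ 0.545 -0.227  0.015] 0.6
fob1 [ 0.45  -0.063  0.067] 0.93
fob1 [0.608 0.084 0.072] 0.91
fob1 [ 0.622 -0.072  0.067] 0.82
fob1 [0.446 0.106 0.072] 0.64
tin [ 0.536 -0.081  0.09 ] 0.79
block [0.528 0.109 0.086] 0.67
jar [ 0.53  -0.001  0.103] 0.85
board [552.  15.] [310. 326.] 2.5 [268. 208.]
tray [545. 249.] [303. 146.] 2.8 [138. 210.]
bead_box [ 552. -216.] [302. 161.] 1.8 [385. 211.]
fob1 [447. 103.] [35. 57.] 84.9 [208. 262.]
fob1 [612.  87.] [57. 38.] 0.5 [218. 170.]
fob1 [624. -67.] [35. 57.] 87.8 [302. 161.]
fob1 [454. -61.] [56. 38.] 5.4 [301. 254.]
tin [538. -82.] [43. 46.] 88.1 [313. 208.]
block [531. 110.] [42. 66.] 6.3 [203. 215.]
jar [532.   0.] [36. 42.] 89.0 [266. 209.]
```

View pics/top.png

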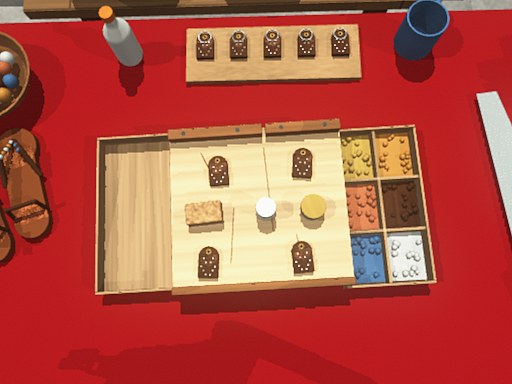

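View pics/scene.png

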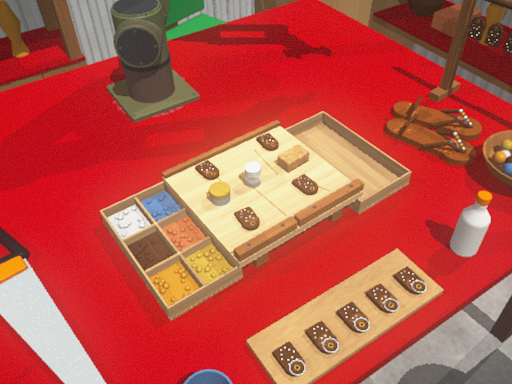

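The top picture shows the plain tray at left (+y, around px 135,215) and the bead box at right. The near fobs are at px (208,262) and (302,257), the far fobs at (218,170) and (302,162), and the block, jar and tin stand in the middle strip. The board's yaw is about +2.6°, so I'll sweep toward +y with the jaw line along board x.

apply_moves:
  steps:
    - [-2.8,-1.65,0,6]
    - [-5.6,-3.3,0,12]
    - [-8.4,-4.95,0,18]
    - [-11.2,-6.6,0,24]
    - [-14,-8.25,0,30]
    - [-16.8,-9.9,0,36]
    - [-19.6,-11.55,0,42]
    - [-22.4,-13.2,0,48]
  hand: 2.0

```text
time_s: 1.47
tcp_pos: [0.3855, 0.3123, 0.2111]
ee_rot: [3.141, -0.0, 1.88]
ft_force: [1.0, 0.6, 0.2]
width: 0.0199
finger_force: 0.0
```

```bash
cat > go.py <<'E'
import sys
from h import *
from scipy.spatial.transform import Rotation as Ro
o=get_obs();p=np.array(o["tcp_pos"]);R=Ro.from_euler("xyz",o["ee_rot"]).as_matrix()
x,y,z=map(float,sys.argv[1:4])
print(o["time_s"],p.round(4),o["ee_rot"],o["width"],"f",np.round(o["ft_force"],1))
print("cm",(R.T@(np.array([x,y,z])-p)*100).round(2),"deg",np.degrees(o["ee_rot"][2]-1.616).round(1))
E
python3 go.py .456 -.115 .15
```

```text
1.4667 [0.3855 0.3123 0.2111] [ 3.14108271e+00 -1.62822027e-04  1.88004292e+00] 0.01990075449224371 f [1.  0.6 0.2]
cm [-42.85  -6.29   6.1 ] deg 15.1
```

apply_moves:
  steps:
    - [-3.2,-0.5,0,2]
    - [-6.4,-1.0,0,4]
    - [-9.6,-1.5,0,6]
    - [-12.8,-2.0,0,8]
    - [-16,-2.4,0,10]
    - [-19.2,-2.8,0,12]
    - [-22.4,-3.3,0,14]
    - [-25.6,-3.8,0,15.1]

```text
time_s: 2.13
tcp_pos: [0.4279, 0.0569, 0.2112]
ee_rot: [3.141, -0.0, 1.62]
ft_force: [0.8, 0.8, 0.2]
width: 0.0202
finger_force: 0.0
```

```bash
python3 go.py .456 -.115 .15
```

```text
2.1333 [0.4279 0.0569 0.2112] [ 3.14081317e+00 -2.92485922e-05  1.62001891e+00] 0.020223423077691705 f [0.8 0.8 0.2]
cm [-17.31   1.96   6.12] deg 0.2
```

apply_moves:
  steps:
    - [-3,0.35,0,0]
    - [-6,0.7,0,0]
    - [-9,1.05,0.5,0]
    - [-12,1.4,1.5,0]
    - [-15,1.7,3,0]
    - [-17,1.96,5,0]
    - [-17.3,1.96,7,0]
    - [-17.3,1.96,9,0]

```text
time_s: 2.8
tcp_pos: [0.457, -0.1155, 0.1204]
ee_rot: [3.14, 0.001, 1.619]
ft_force: [1.1, 0.9, 0.0]
width: 0.0203
finger_force: 0.0
```

```bash
python3 go.py .456 -.115 .082; python3 - <<'E'
from h import *
c=capture("wrist");d=capture("top");cv2.imwrite("pics/a.png",np.hstack([c["pixels"],d["pixels"][:,0:0]]))
for k in boxes_of("top","fob1"):print(np.round(k["location"],3),round(k["confidence"],2))
s=capture("scene");a=s["pixels"][100:250,150:350];cv2.imwrite("pics/b.png",np.hstack([cv2.resize(a,(400,300),interpolation=2),cv2.resize(c["pixels"],(400,300))]))
E
```

```text
2.8 [ 0.457  -0.1155  0.1204] [3.13996757e+00 1.05842281e-03 1.61874616e+00] 0.0203303159198608 f [1.1 0.9 0. ]
cm [ 0.05 -0.1   3.84] deg 0.2
[0.61  0.09  0.074] 0.71
[ 0.451 -0.064  0.067] 0.69
[ 0.62  -0.072  0.068] 0.62
[0.449 0.105 0.07 ] 0.61
```

View pics/b.png

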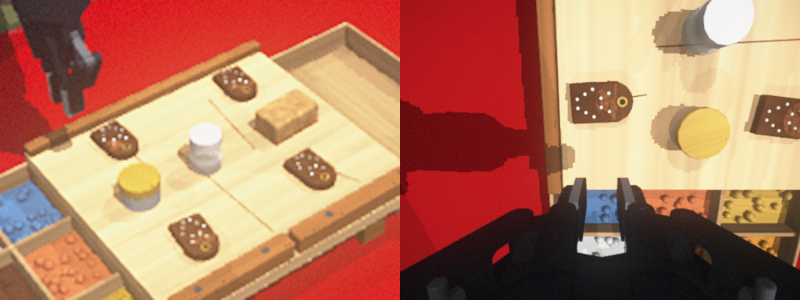

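The wrist view shows the fob straight ahead of the two fingertips (fingers about px 603, fob about px 600), with the lip and tin clear. I'll lower to just above the board.

apply_moves:
  steps:
    - [0,-0.1,1,0]
    - [0,-0.1,2,0]
    - [0,-0.1,3,0]
    - [0,-0.1,3.5,0]
    - [0,-0.1,3.85,0]
    - [0,-0.1,3.85,0]

```text
time_s: 3.5
tcp_pos: [0.4555, -0.1133, 0.0828]
ee_rot: [3.141, 0.0, 1.622]
ft_force: [-0.3, 0.7, 0.1]
width: 0.0199
finger_force: 0.0
```

```bash
python3 go.py .456 -.115 .082; python3 - <<'E'
from h import *
s=capture("scene");a=s["pixels"][110:240,140:310];cv2.imwrite("pics/c.png",cv2.resize(a,(680,520),interpolation=2))
E
```

```text
3.5 [ 0.4555 -0.1133  0.0828] [3.14094624e+00 3.03534077e-04 1.62213381e+00] 0.019946136076254842 f [-0.3  0.7  0.1]
cm [-0.18  0.04  0.08] deg 0.4
```

View pics/c.png

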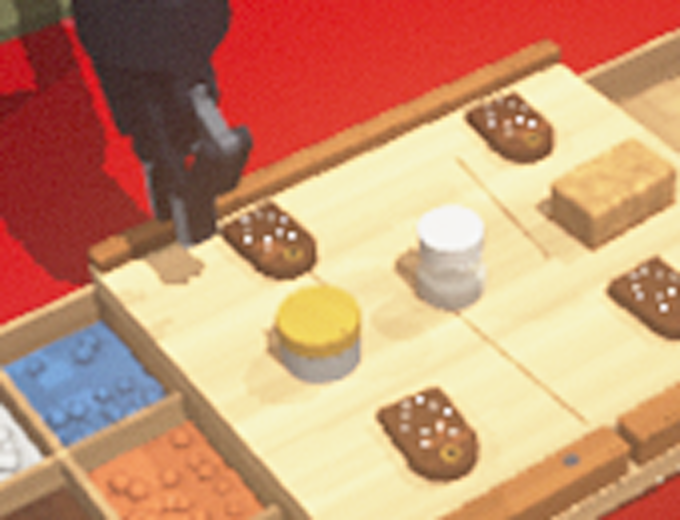

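The fingertips are a little above the board behind fob 1, at crop px (195,240). I'll lower a little and watch the force.

apply_moves:
  steps:
    - [0,0,0.1,0]
    - [0,0,0.2,0]
    - [0,0,0.2,0]

```text
time_s: 3.8
tcp_pos: [0.4554, -0.1135, 0.0807]
ee_rot: [3.141, 0.0, 1.622]
ft_force: [0.2, -0.1, 0.7]
width: 0.0198
finger_force: 0.0
```

apply_moves:
  steps:
    - [0,0,0.1,0]
    - [0,0,0.1,0]

```text
time_s: 3.97
tcp_pos: [0.4551, -0.1134, 0.0794]
ee_rot: [3.142, 0.0, 1.621]
ft_force: [0.8, -0.2, 0.2]
width: 0.02
finger_force: 0.0
```

apply_moves:
  steps:
    - [0.7,0,0,0]
    - [1.2,0,0,0]
    - [1.7,0,0,0]
    - [2.3,0,0,0]
    - [3,0,0,0]
    - [3.8,0,0,0]
    - [4.6,0,0,0]
    - [5.4,0,0,0]

```text
time_s: 4.63
tcp_pos: [0.4523, -0.0585, 0.0794]
ee_rot: [-3.142, -0.0, 1.622]
ft_force: [-0.9, 0.1, 0.7]
width: 0.0199
finger_force: 0.0
```

apply_moves:
  steps:
    - [0.8,0,0,0]
    - [1.6,0,0,0]
    - [2.4,0,0,0]
    - [3.2,0,0,0]
    - [4,0,0,0]
    - [4.8,0,0,0]
    - [5.6,0,0,0]
    - [6.4,0,0,0]

```text
time_s: 5.3
tcp_pos: [0.4491, 0.0052, 0.0794]
ee_rot: [-3.142, 0.0, 1.622]
ft_force: [0.0, 0.5, -0.5]
width: 0.0202
finger_force: 0.0
```

```bash
python3 go.py .445 .195 .08; python3 - <<'E'
from h import *
s=capture("scene");d=capture("top")
for k in boxes_of("scene","fob1"):print(np.round(k["location"],3),round(k["confidence"],2))
a=s["pixels"][100:230,170:340];cv2.imwrite("pics/d.png",np.hstack([cv2.resize(a,(400,306),interpolation=2),cv2.resize(d["pixels"][110:300,130:378],(400,306))]))
E
```

```text
5.3 [0.4491 0.0052 0.0794] [-3.14155774e+00  3.64365535e-05  1.62150364e+00] 0.020241514704982467 f [ 0.   0.5 -0.5]
cm [18.98  0.55 -0.06] deg 0.3
[0.616 0.081 0.072] 0.84
[ 0.459 -0.066  0.075] 0.7
[ 0.624 -0.073  0.072] 0.59
[0.446 0.094 0.072] 0.54
```

View pics/d.png

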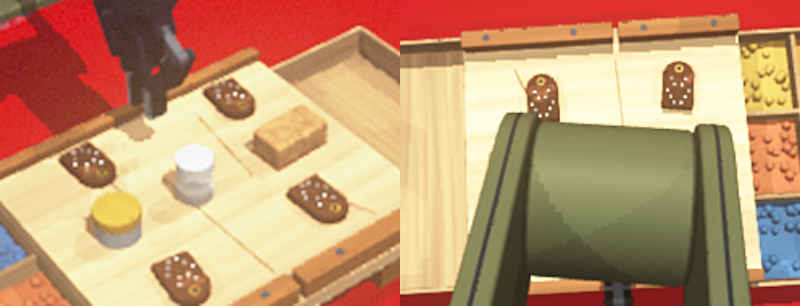

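The crop shows fob 1 unmoved at (90,165) and the fingers past it, so the tips passed above the fob: at this opening the pads stand farther back. I'll lower further here, in the gap between the two fobs, until there is light contact.

apply_moves:
  steps:
    - [0,0,0.15,0]
    - [0,0,0.3,0]
    - [0,0,0.45,0]
    - [0,0,0.6,0]
    - [0,0,0.6,0]

```text
time_s: 5.87
tcp_pos: [0.4489, 0.0041, 0.073]
ee_rot: [-3.141, -0.0, 1.621]
ft_force: [0.1, 0.5, 0.1]
width: 0.02
finger_force: 0.0
```

apply_moves:
  steps:
    - [0,0,0.1,0]
    - [0,0,0.2,0]
    - [0,0,0.2,0]

```text
time_s: 6.12
tcp_pos: [0.4491, 0.0044, 0.0712]
ee_rot: [-3.141, -0.0, 1.621]
ft_force: [-0.2, -0.3, 0.6]
width: 0.0201
finger_force: 0.0
```

apply_moves:
  steps:
    - [0,0,0.1,0]
    - [0,0,0.2,0]
    - [0,0,0.2,0]

```text
time_s: 6.37
tcp_pos: [0.449, 0.0044, 0.0693]
ee_rot: [-3.141, -0.0, 1.621]
ft_force: [0.1, 0.5, 0.2]
width: 0.0197
finger_force: 0.0
```

apply_moves:
  steps:
    - [0,0,0.1,0]
    - [0,0,0.1,0]

```text
time_s: 6.53
tcp_pos: [0.4491, 0.0044, 0.0683]
ee_rot: [-3.141, -0.0, 1.621]
ft_force: [-0.7, -1.1, 0.5]
width: 0.0199
finger_force: 0.0
```

apply_moves:
  steps:
    - [0,0,0.1,0]
    - [0,0,0.1,0]

```text
time_s: 6.7
tcp_pos: [0.4491, 0.0044, 0.0673]
ee_rot: [-3.141, 0.0, 1.622]
ft_force: [-0.2, -1.0, -0.2]
width: 0.0206
finger_force: 0.0
```

```bash
python3 go.py .445 .195 .08; python3 - <<'E'
from h import *
s=capture("scene")
a=s["pixels"][110:190,190:290];cv2.imwrite("pics/e.png",cv2.resize(a,(750,600),interpolation=2))
E
```

```text
6.7 [0.4491 0.0044 0.0673] [-3.14147720e+00  2.02593363e-05  1.62154731e+00] 0.020587807299682598 f [-0.2 -1.  -0.2]
cm [19.05  0.55 -1.27] deg 0.3
```

View pics/e.png

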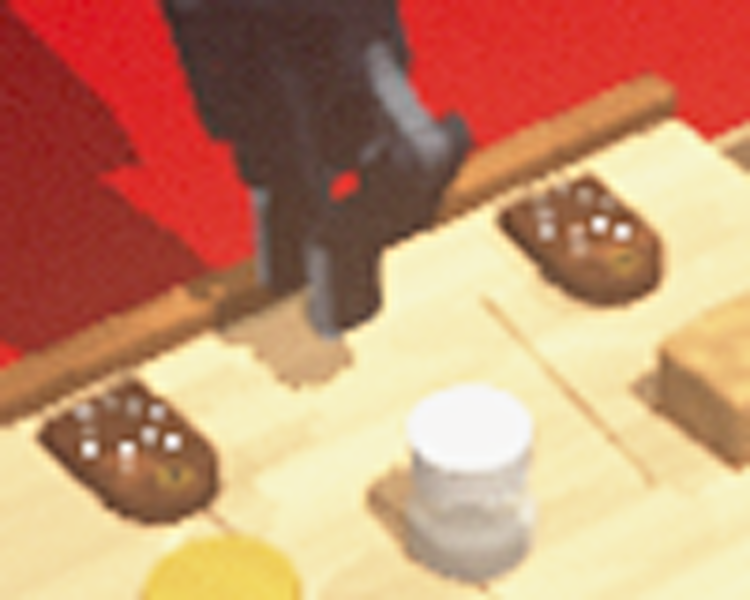

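```bash
python3 - <<'E'
from h import *
c=capture("scene")
for x in(.459,.474):
 for y in(-.0066,.0154):
  for z in(.06,.066,.072):
   q=np.array(c["R"])@[x,y,z]+c["t"];u=c["fx"]*q[0]/q[2]+c["cx"];v=c["fy"]*q[1]/q[2]+c["cy"]
   print(x,y,z,"crop",round((u-190)*7.5),round((v-110)*7.5))
E
```

```text
0.459 -0.0066 0.06 crop 306 409
0.459 -0.0066 0.066 crop 305 394
0.459 -0.0066 0.072 crop 303 379
0.459 0.0154 0.06 crop 368 382
0.459 0.0154 0.066 crop 367 367
0.459 0.0154 0.072 crop 366 352
0.474 -0.0066 0.06 crop 332 436
0.474 -0.0066 0.066 crop 331 421
0.474 -0.0066 0.072 crop 330 406
0.474 0.0154 0.06 crop 394 409
0.474 0.0154 0.066 crop 393 394
0.474 0.0154 0.072 crop 393 378
```

```bash
python3 - <<'E'
from h import *
c=capture("scene")
def pr(p):
   q=np.array(c["R"])@p+c["t"];return round((c["fx"]*q[0]/q[2]+c["cx"]-190)*7.5),round((c["fy"]*q[1]/q[2]+c["cy"]-110)*7.5)
print(pr([.454,-.061,.07]),pr([.447,.103,.07]),pr([.532,0,.106]))
cv2.imwrite("pics/w.png",capture("wrist")["pixels"])
print(get_obs()["joint_positions"])
E
```

```text
(137, 444) (584, 233) (452, 417)
[-8.42357435e-02  3.07142090e-01  1.95376696e+00  5.46306347e-06
  8.80643794e-01 -1.34937552e-01]
```

View pics/w.png

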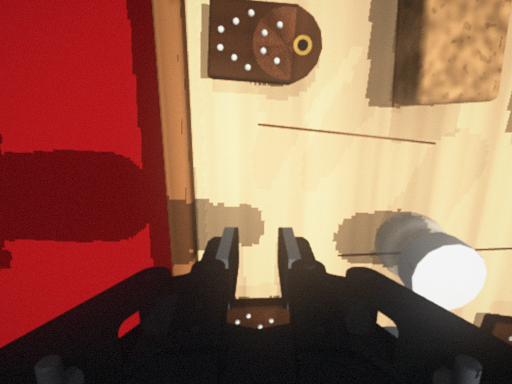

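```bash
python3 - <<'E'
from h import *
c=capture("wrist");R=np.array(c["R"]);t=np.array(c["t"])
print("cam",-R.T@t,"axis",R[2],c["fx"])
for z in(.06,.065,.07,.08,.09,.1):print(z,ray(c,(238,229),z).round(4),ray(c,(279,229),z).round(4))
s=capture("scene")
for z in(.06,.07,.08,.09,.1):print(z,ray(s,(190+320/7.5,110+335/7.5),z).round(4),ray(s,(190+378/7.5,110+305/7.5),z).round(4))
E
```

```text
cam [0.4452186  0.0697722  0.23069144] axis [ 0.01280351 -0.25850493 -0.96592508] 301.4429568596715
0.06 [0.4366 0.001  0.06  ] [0.4614 0.0022 0.06  ]
0.065 [0.4368 0.003  0.065 ] [0.4609 0.0042 0.065 ]
0.07 [0.4371 0.005  0.07  ] [0.4604 0.0062 0.07  ]
0.08 [0.4376 0.009  0.08  ] [0.4595 0.0101 0.08  ]
0.09 [0.4381 0.0131 0.09  ] [0.4585 0.0141 0.09  ]
0.1 [0.4386 0.0171 0.1   ] [0.4576 0.018  0.1   ]
0.06 [0.4318 0.0151 0.06  ] [0.4297 0.0374 0.06  ]
0.07 [0.4424 0.0092 0.07  ] [0.4403 0.0313 0.07  ]
0.08 [0.4529 0.0034 0.08  ] [0.4509 0.0252 0.08  ]
0.09 [ 0.4634 -0.0024  0.09  ] [0.4614 0.0191 0.09  ]
0.1 [ 0.474  -0.0082  0.1   ] [0.472  0.0129 0.1   ]
```

Both cameras place the fingertips at z ≈ 0.09, about 23 mm higher than the nominal geometry says. I'll descend in steps, watching the force.

apply_moves:
  steps:
    - [0,0,0.2,0]
    - [0,0,0.4,0]
    - [0,0,0.6,0]
    - [0,0,0.8,0]
    - [0,0,1.0,0]
    - [0,0,1.0,0]

```text
time_s: 7.5
tcp_pos: [0.4488, 0.0044, 0.0569]
ee_rot: [-3.141, -0.0, 1.622]
ft_force: [-0.1, 1.2, 0.3]
width: 0.02
finger_force: 0.0
```

```bash
python3 go.py .445 .195 .08; python3 - <<'E'
from h import *
s=capture("scene")
a=s["pixels"][110:190,190:290];w=capture("wrist")["pixels"]
cv2.imwrite("pics/f.png",np.hstack([cv2.resize(a,(500,400),interpolation=2),cv2.resize(w[150:384,150:400],(300,400))]))
E
```

```text
7.5 [0.4488 0.0044 0.0569] [-3.14066931e+00 -1.07188380e-04  1.62151071e+00] 0.020031197709672762 f [-0.1  1.2  0.3]
cm [19.05  0.58 -2.31] deg 0.3
```

View pics/f.png

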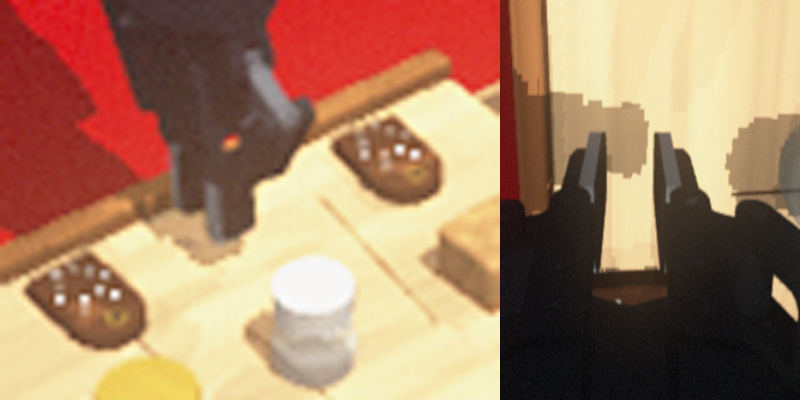

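The tips are still about 20 mm above the board (crop px (225,243)). I'll go on down.

apply_moves:
  steps:
    - [0,0,0.2,0]
    - [0,0,0.4,0]
    - [0,0,0.6,0]
    - [0,0,0.8,0]
    - [0,0,1.0,0]
    - [0,0,1.0,0]

```text
time_s: 8.1
tcp_pos: [0.4488, 0.0045, 0.047]
ee_rot: [-3.141, -0.0, 1.621]
ft_force: [-0.3, 0.5, -0.6]
width: 0.0201
finger_force: 0.0
```

apply_moves:
  steps:
    - [0,0,0.1,0]
    - [0,0,0.2,0]
    - [0,0,0.2,0]

```text
time_s: 8.35
tcp_pos: [0.4491, 0.0044, 0.0453]
ee_rot: [-3.141, -0.0, 1.621]
ft_force: [-0.6, 1.0, -0.2]
width: 0.0199
finger_force: 0.0
```

apply_moves:
  steps:
    - [0,0,0.1,0]
    - [0,0,0.2,0]
    - [0,0,0.2,0]

```text
time_s: 8.6
tcp_pos: [0.4491, 0.0044, 0.0433]
ee_rot: [-3.141, -0.0, 1.621]
ft_force: [-0.1, -0.5, -0.0]
width: 0.0199
finger_force: 0.0
```

```bash
python3 go.py .445 .195 .08; python3 - <<'E'
from h import *
s=capture("scene")
a=s["pixels"][110:190,190:290]
cv2.imwrite("pics/g.png",cv2.resize(a,(750,600),interpolation=2))
E
```

```text
8.6 [0.4491 0.0044 0.0433] [-3.14139367e+00 -2.15987086e-05  1.62146524e+00] 0.019876817725278648 f [-0.1 -0.5 -0. ]
cm [19.05  0.56 -3.67] deg 0.3
```

View pics/g.png

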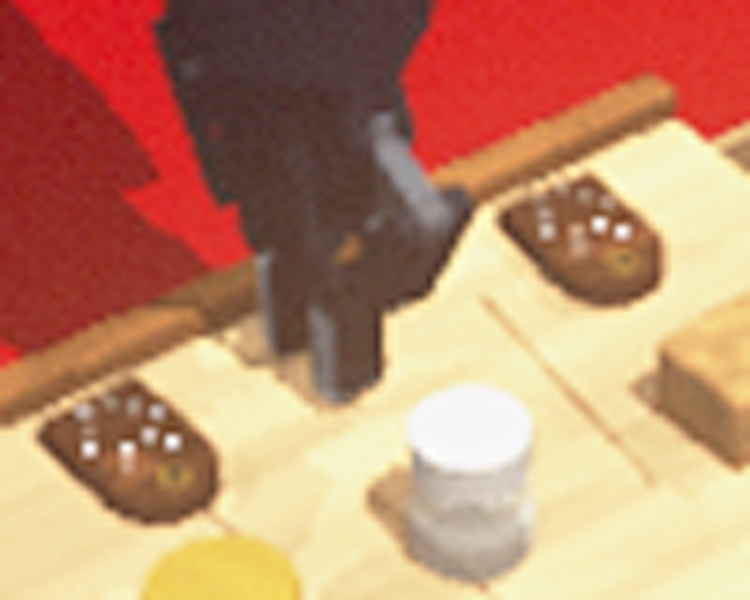

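The tip corner is at about (335,402) against about 420 expected at board level, so some 6 mm remain. I'll find the board by touch.

apply_moves:
  steps:
    - [0,0,0.1,0]
    - [0,0,0.2,0]
    - [0,0,0.2,0]

```text
time_s: 8.9
tcp_pos: [0.4491, 0.0044, 0.0412]
ee_rot: [-3.141, -0.0, 1.622]
ft_force: [0.3, -0.2, -0.0]
width: 0.02
finger_force: 0.0
```

apply_moves:
  steps:
    - [0,0,0.1,0]
    - [0,0,0.1,0]

```text
time_s: 9.07
tcp_pos: [0.4491, 0.0044, 0.0403]
ee_rot: [-3.141, -0.0, 1.621]
ft_force: [0.2, 0.4, 0.1]
width: 0.02
finger_force: 0.0
```

apply_moves:
  steps:
    - [0,0,0.1,0]
    - [0,0,0.1,0]

```text
time_s: 9.23
tcp_pos: [0.4492, 0.0044, 0.0398]
ee_rot: [3.141, 0.0, 1.622]
ft_force: [-0.6, 0.1, 3.9]
width: 0.0202
finger_force: 2.3
```

Contact came at reported z = 0.040, so the tips are about 20 mm above the reported TCP. I'll raise 3 mm and sweep the leading near fob.

apply_moves:
  steps:
    - [0,0,-0.3,0]
    - [0.8,0,-0.3,0]
    - [1.8,0,-0.3,0]
    - [2.8,0,-0.3,0]
    - [3.8,0,-0.3,0]
    - [4.8,0,-0.3,0]
    - [5.6,0,-0.3,0]
    - [6.2,0,-0.3,0]

```text
time_s: 9.9
tcp_pos: [0.4458, 0.0677, 0.0423]
ee_rot: [-3.141, -0.0, 1.623]
ft_force: [-0.4, -0.6, -0.2]
width: 0.02
finger_force: 0.0
```

apply_moves:
  steps:
    - [0.5,0,0,0]
    - [1,0,0,0]
    - [1.6,0,0,0]
    - [2.2,0,0,0]
    - [2.8,0,0,0]
    - [3.4,0,0,0]
    - [4,0,0,0]
    - [4.6,0,0,0]

```text
time_s: 10.57
tcp_pos: [0.4437, 0.1128, 0.0424]
ee_rot: [3.142, -0.0, 1.621]
ft_force: [-0.3, 0.4, -0.4]
width: 0.02
finger_force: 0.0
```

```bash
python3 go.py .441 .21 .0423; cat > see.py <<'E'
from h import *
for cam in("scene","top"):
    capture(cam)
    for n in("fob1","block","jar","tin"):
        for k in boxes_of(cam,n):
            if k["confidence"]>.35:print(cam,n,np.round(k["location"],3),round(k["confidence"],2))
E
python3 see.py
```

```text
10.5667 [0.4437 0.1128 0.0424] [ 3.14157780e+00 -1.17496615e-05  1.62135451e+00] 0.019963356992249305 f [-0.3  0.4 -0.4]
cm [9.72 0.22 0.01] deg 0.3
scene fob1 [ 0.629 -0.074  0.07 ] 0.78
scene fob1 [0.614 0.08  0.07 ] 0.53
scene block [0.546 0.1   0.086] 0.69
scene jar [ 0.552 -0.004  0.096] 0.97
scene tin [ 0.551 -0.09   0.09 ] 0.59
top fob1 [ 0.62  -0.068  0.07 ] 0.78
top fob1 [ 0.45  -0.064  0.068] 0.76
top fob1 [0.612 0.085 0.073] 0.76
top block [0.53  0.087 0.086] 0.63
top jar [ 0.532 -0.004  0.104] 0.7
top tin [ 0.568 -0.008  0.06 ] 0.72
top tin [ 0.538 -0.083  0.091] 0.71
```

```bash
python3 - <<'E'
from h import *
c=capture("wrist")
for d in masks_of("wrist","fob1"):
    k=max(cv2.findContours(d["region"].astype(np.uint8),0,2)[0],key=cv2.contourArea)[:,0]
    P=np.array([ray(c,p,.07)[:2] for p in k],np.float32)*1000
    r=cv2.minAreaRect(P);print(np.round(r[0]),np.round(r[1]),round(r[2]),round(d["confidence"],2),np.round(k.mean(0)))
for k in boxes_of("wrist","block"):print("block",k["location"])
E
```

```text
[443. 143.] [55. 36.] 3 0.72 [288. 186.]
block [0.5276, 0.1221, 0.0901]
```

The fob is at (0.443, 0.143), aligned and riding ahead of the fingers. I'll push it over the edge.

apply_moves:
  steps:
    - [0.8,0,0,0]
    - [1.7,0,0,0]
    - [2.7,0,0,0]
    - [3.8,0,0,0]
    - [5,0,0,0]
    - [6.2,0,0,0]
    - [7.4,0,0,0]
    - [8.4,0,0,0]

```text
time_s: 11.88
tcp_pos: [0.4393, 0.1979, 0.0424]
ee_rot: [3.141, -0.0, 1.622]
ft_force: [0.1, -1.0, -1.0]
width: 0.0203
finger_force: 0.0
```

```bash
cat > tr.py <<'E'
from h import *
for cam in("top","scene","wrist"):
    capture(cam)
    for k in boxes_of(cam,"fob1"):
        if k["confidence"]>.3:print(cam,np.round(k["location"],3),round(k["confidence"],2))
E
python3 tr.py;python3 go.py .456 -.115 .0423
```

```text
top [ 0.619 -0.071  0.067] 0.93
top [ 0.45  -0.064  0.066] 0.89
top [0.612 0.088 0.069] 0.83
top [0.434 0.188 0.037] 0.66
scene [ 0.626 -0.073  0.074] 0.76
scene [0.615 0.083 0.071] 0.76
scene [ 0.456 -0.068  0.074] 0.63
scene [0.437 0.187 0.039] 0.36
wrist [0.441 0.196 0.03 ] 0.64
12.1833 [0.4392 0.1959 0.0423] [-3.14115691e+00  3.77016954e-04  1.62155022e+00] 0.020062424101295107 f [-0.2 -0.8  0.1]
cm [-3.113e+01  1.000e-01  2.000e-02] deg 0.3
```

apply_moves:
  steps:
    - [0,0,-1.5,0]
    - [0,0,-3,0]
    - [-2,0,-4,0]
    - [-5,0,-4,0]
    - [-8.5,0,-4,0]
    - [-12,0,-4,0]
    - [-15.5,0,-4,0]
    - [-19,0,-4,0]

```text
time_s: 12.85
tcp_pos: [0.4486, 0.0043, 0.0826]
ee_rot: [3.142, 0.0, 1.621]
ft_force: [-0.1, -0.5, -0.7]
width: 0.0201
finger_force: 0.0
```

```bash
python3 tr.py;python3 go.py .456 -.115 .0423; python3 - <<'E'
from h import *
t=capture("top")["pixels"][120:300,90:270];s=capture("scene")["pixels"][90:240,250:420]
cv2.imwrite("pics/j.png",np.hstack([cv2.resize(t,(400,400),interpolation=2),cv2.resize(s,(400,400),interpolation=2)]))
E
```

```text
top [ 0.621 -0.072  0.067] 0.75
top [0.615 0.084 0.073] 0.56
top [0.442 0.188 0.04 ] 0.53
scene [0.617 0.082 0.073] 0.89
scene [ 0.629 -0.074  0.074] 0.74
scene [0.436 0.186 0.04 ] 0.57
scene [ 0.454 -0.068  0.075] 0.53
wrist [ 0.614 -0.054  0.066] 0.97
wrist [ 0.455 -0.058  0.073] 0.9
wrist [0.588 0.081 0.064] 0.76
13.15 [0.4486 0.0068 0.0823] [-3.14106321e+00 -5.00716863e-04  1.62083207e+00] 0.02015384924968557 f [ 0.1  0.6 -0.3]
cm [-12.2    0.13   4.  ] deg 0.3
```

View pics/j.png

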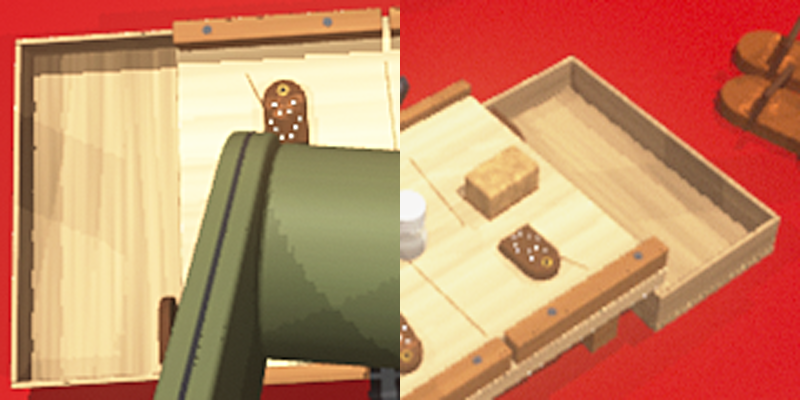

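The fob dropped into the tray but stands on edge against the board's end (crop px (165,330)). I'll push the next one off a little faster so it clears the edge, and tidy up later if needed.

apply_moves:
  steps:
    - [-3,0,0,0]
    - [-6,0,0,0]
    - [-9,0,0,0]
    - [-11.5,0.1,0.2,0]
    - [-12.2,0.1,1.2,0]
    - [-12.2,0.1,2.4,0]
    - [-12.2,0.1,3.5,0]
    - [-12.2,0.1,4,0]

```text
time_s: 13.92
tcp_pos: [0.4551, -0.1138, 0.0408]
ee_rot: [-3.139, -0.001, 1.623]
ft_force: [-0.2, 0.1, -0.7]
width: 0.02
finger_force: 0.0
```

apply_moves:
  steps:
    - [0,0,0,0]
    - [0.6,0,0,0]
    - [1.2,0,0,0]
    - [1.8,0,0,0]
    - [2.4,0,0,0]
    - [3.2,0,0,0]
    - [4.1,0,0,0]
    - [5,0,0,0]

```text
time_s: 14.58
tcp_pos: [0.4537, -0.0645, 0.0426]
ee_rot: [3.141, 0.0, 1.622]
ft_force: [0.1, -0.5, 0.5]
width: 0.0199
finger_force: 0.1
```

apply_moves:
  steps:
    - [1,0,0,0]
    - [2,0,0,0]
    - [3,0,0,0]
    - [4,0,0,0]
    - [5,0,0,0]
    - [6,0,0,0]
    - [7,0,0,0]
    - [8,0,0,0]

```text
time_s: 15.25
tcp_pos: [0.4496, 0.0155, 0.0424]
ee_rot: [-3.142, 0.0, 1.622]
ft_force: [-0.3, 0.1, -0.4]
width: 0.0201
finger_force: 0.0
```

```bash
python3 go.py .441 .21 .0423; cat > w.py <<'E'
from h import *
c=capture("wrist")
for d in masks_of("wrist","fob1"):
    k=max(cv2.findContours(d["region"].astype(np.uint8),0,2)[0],key=cv2.contourArea)[:,0]
    P=np.array([ray(c,p,.07)[:2] for p in k],np.float32)*1000
    r=cv2.minAreaRect(P);print(np.round(r[0]),np.round(r[1]),round(r[2]),round(d["confidence"],2),np.round(k.mean(0)))
E
python3 w.py
```

```text
15.25 [0.4496 0.0155 0.0424] [-3.14157956e+00  5.83827664e-07  1.62159311e+00] 0.02011515643800668 f [-0.3  0.1 -0.4]
cm [1.947e+01 1.300e-01 1.000e-02] deg 0.3
[449.  45.] [56. 37.] 3 0.78 [267. 190.]
```

apply_moves:
  steps:
    - [1,0,0,0]
    - [2.1,0,0,0]
    - [3.2,0,0,0]
    - [4.3,0,0,0]
    - [5.4,0,0,0]
    - [6.5,0,0,0]
    - [7.6,0,0,0]
    - [8.7,0,0,0]

```text
time_s: 16.02
tcp_pos: [0.4451, 0.1026, 0.0424]
ee_rot: [-3.142, 0.0, 1.622]
ft_force: [0.5, 0.2, -0.8]
width: 0.0199
finger_force: 0.0
```

apply_moves:
  steps:
    - [1.2,0,0,0]
    - [2.7,0,0,0]
    - [4.8,0,0,0]
    - [7.6,0,0,0]
    - [10,0,0,0]
    - [11,0,0,0]
    - [11,0,-1.5,0]
    - [11,0,-3.5,0]

```text
time_s: 16.68
tcp_pos: [0.4377, 0.2117, 0.0762]
ee_rot: [-3.137, 0.002, 1.624]
ft_force: [0.4, 0.5, 0.1]
width: 0.0199
finger_force: 0.0
```

```bash
python3 tr.py;python3 go.py .629 -.115 .0823
```

```text
top [ 0.62  -0.072  0.067] 0.9
top [0.61  0.085 0.07 ] 0.64
top [0.42  0.23  0.015] 0.59
top [0.439 0.188 0.038] 0.5
scene [ 0.628 -0.072  0.073] 0.84
scene [0.615 0.08  0.076] 0.76
scene [0.438 0.185 0.045] 0.37
wrist [0.429 0.245 0.015] 0.91
wrist [0.44  0.192 0.031] 0.66
16.9833 [0.439  0.2108 0.0768] [-3.14030602e+00  5.31062500e-04  1.62129763e+00] 0.019893185090571777 f [ 0.9 -0.7  0.2]
cm [-33.5   17.33  -0.56] deg 0.3
```

The second fob lies flat in the tray. Next is the far lane, leading fob first, passing above the block.

apply_moves:
  steps:
    - [0,0,-2.5,0]
    - [-1.8,1.7,-3.3,0]
    - [-4.4,4,-3.3,0]
    - [-7.2,6.5,-3.3,0]
    - [-10,9,-3.3,0]
    - [-12.8,11.5,-3.3,0]
    - [-15.6,14,-3.3,0]
    - [-18.4,16.6,-3.3,0]

```text
time_s: 17.65
tcp_pos: [0.6147, 0.034, 0.109]
ee_rot: [-3.139, -0.0, 1.621]
ft_force: [-0.1, 0.9, 0.1]
width: 0.0197
finger_force: 0.0
```

```bash
python3 go.py .614 .033 .0423; python3 w.py; python3 tr.py
```

```text
17.65 [0.6147 0.034  0.109 ] [-3.13889494e+00 -1.98588429e-04  1.62068672e+00] 0.019713419552277234 f [-0.1  0.9  0.1]
cm [-0.1  -0.06  6.67] deg 0.3
[620. -55.] [21. 44.] 88 0.94 [263. 317.]
[613.  86.] [54. 36.] 5 0.71 [268. 133.]
top [0.62  0.088 0.072] 0.63
scene [ 0.626 -0.072  0.074] 0.8
scene [0.436 0.248 0.022] 0.68
scene [0.613 0.08  0.072] 0.6
wrist [ 0.622 -0.053  0.07 ] 0.93
wrist [0.613 0.085 0.07 ] 0.76
```

apply_moves:
  steps:
    - [0,-0.1,1.5,0]
    - [0,-0.1,3,0]
    - [0,-0.1,4.5,0]
    - [0,-0.1,5.5,0]
    - [0,-0.1,6.2,0]
    - [0,-0.1,6.6,0]
    - [0,-0.1,6.65,0]
    - [0,-0.1,6.65,0]

```text
time_s: 18.72
tcp_pos: [0.614, 0.036, 0.0441]
ee_rot: [3.141, 0.0, 1.622]
ft_force: [-0.8, 0.9, -0.2]
width: 0.0202
finger_force: 0.0
```

apply_moves:
  steps:
    - [0.7,0,0,0]
    - [1.4,0,0,0]
    - [2,0,0,0]
    - [2.6,0,0,0]
    - [3.2,0,0,0]
    - [4,0,0,0]
    - [4.9,0,0,0]
    - [5.8,0,0,0]

```text
time_s: 19.38
tcp_pos: [0.6108, 0.0947, 0.0439]
ee_rot: [3.142, -0.0, 1.622]
ft_force: [-0.4, -0.1, -0.3]
width: 0.0202
finger_force: 0.1
```

```bash
python3 go.py .614 .033 .0423; python3 w.py
```

```text
19.3833 [0.6108 0.0947 0.0439] [ 3.14156799e+00 -6.16742214e-05  1.62152993e+00] 0.020224036830772375 f [-0.4 -0.1 -0.3]
cm [-6.18  0.01  0.16] deg 0.3
[612. 125.] [55. 36.] 3 0.96 [282. 185.]
[502. 180.] [10.  7.] 80 0.74 [11. 44.]
```

apply_moves:
  steps:
    - [0.9,0,0.1,0]
    - [2,0,0.1,0]
    - [3.5,0,0.1,0]
    - [5.6,0,0.1,0]
    - [8.4,0,0.1,0]
    - [10.8,0,0.1,0]
    - [11.8,0,0,0]
    - [11.8,0,-2,0]

```text
time_s: 20.15
tcp_pos: [0.6015, 0.2142, 0.0605]
ee_rot: [-3.134, 0.001, 1.625]
ft_force: [-0.4, -0.4, -0.1]
width: 0.02
finger_force: 0.0
```

apply_moves:
  steps:
    - [-1,0,-2,0]
    - [-4,0,-2.5,0]
    - [-7.5,0,-2.5,0]
    - [-11,0,-2.5,0]
    - [-14.5,0,-2.5,0]
    - [-18,0,-2.5,0]
    - [-21.5,0,-2.5,0]
    - [-25,0,-2.5,0]

```text
time_s: 20.82
tcp_pos: [0.6173, -0.0394, 0.0891]
ee_rot: [-3.142, 0.0, 1.622]
ft_force: [0.1, 0.6, 0.5]
width: 0.02
finger_force: 0.0
```

```bash
python3 go.py .626 -.115 .0423; python3 tr.py
```

```text
20.8167 [ 0.6173 -0.0394  0.0891] [-3.14155243e+00  1.74718511e-04  1.62183463e+00] 0.019985397974560143 f [0.1 0.6 0.5]
cm [-7.59  0.48  4.68] deg 0.3
top [0.437 0.189 0.038] 0.8
top [0.425 0.246 0.009] 0.77
top [ 0.617 -0.077  0.066] 0.67
scene [ 0.625 -0.072  0.073] 0.85
scene [0.601 0.222 0.015] 0.52
wrist [ 0.622 -0.066  0.07 ] 0.82
```

apply_moves:
  steps:
    - [-3,0.3,0,0]
    - [-6,0.4,0,0]
    - [-7.9,0.4,0,0]
    - [-7.9,0.4,1.5,0]
    - [-7.9,0.4,3,0]
    - [-7.9,0.4,4.2,0]
    - [-7.9,0.4,4.6,0]
    - [-7.9,0.4,4.6,0]

```text
time_s: 21.78
tcp_pos: [0.6243, -0.1151, 0.0414]
ee_rot: [-3.138, -0.001, 1.623]
ft_force: [-0.5, -0.2, 0.2]
width: 0.02
finger_force: 0.0
```

apply_moves:
  steps:
    - [0.6,0,0,0]
    - [1.2,0,0,0]
    - [1.8,0,0,0]
    - [2.4,0,0,0]
    - [3,0,0,0]
    - [3.8,0,0,0]
    - [4.7,0,0,0]
    - [5.6,0,0,0]

```text
time_s: 22.45
tcp_pos: [0.6226, -0.06, 0.0431]
ee_rot: [3.141, -0.0, 1.621]
ft_force: [-0.2, -0.1, 0.5]
width: 0.0198
finger_force: 0.1
```

apply_moves:
  steps:
    - [1,0,0,0]
    - [2,0,0,0]
    - [3,0,0,0]
    - [4,0,0,0]
    - [5,0,0,0]
    - [6,0,0,0]
    - [7,0,0,0]
    - [8,0,0,0]

```text
time_s: 23.12
tcp_pos: [0.6186, 0.0201, 0.0429]
ee_rot: [-3.142, -0.0, 1.622]
ft_force: [-0.2, -0.4, 0.5]
width: 0.0199
finger_force: 0.0
```

```bash
python3 go.py .614 .095 .0423; python3 w.py
```

```text
23.1167 [0.6186 0.0201 0.0429] [-3.14156102e+00 -1.04101327e-05  1.62155386e+00] 0.019948431017054947 f [-0.2 -0.4  0.5]
cm [ 7.51 -0.08  0.06] deg 0.3
[616.  50.] [55. 36.] 3 0.93 [277. 188.]
```

apply_moves:
  steps:
    - [1,0,0,0]
    - [2,0,0,0]
    - [3,0,0,0]
    - [4,0,0,0]
    - [5,0,0,0]
    - [6,0,0,0]
    - [7,0,0,0]
    - [8,0,0,0]

```text
time_s: 23.88
tcp_pos: [0.6145, 0.1001, 0.0429]
ee_rot: [-3.142, -0.0, 1.622]
ft_force: [-0.4, -0.4, 0.2]
width: 0.0198
finger_force: 0.0
```

apply_moves:
  steps:
    - [1.2,0,0,0]
    - [2.7,0,0,0]
    - [4.8,0,0,0]
    - [7.6,0,0,0]
    - [10.2,0,0,0]
    - [11.2,0,0,0]
    - [11.2,0,-1.5,0]
    - [11.2,0,-3.5,0]

```text
time_s: 24.55
tcp_pos: [0.6066, 0.212, 0.076]
ee_rot: [-3.137, 0.001, 1.624]
ft_force: [0.3, 1.4, 0.1]
width: 0.0197
finger_force: 0.0
```

apply_moves:
  steps:
    - [0,0,-2,0]
    - [0,0,-4,0]
    - [0,0,-6,0]
    - [-2,0,-8,0]
    - [-5,0,-9,0]
    - [-8,0,-9,0]
    - [-11,0,-9,0]
    - [-14,0,-9,0]

```text
time_s: 25.22
tcp_pos: [0.616, 0.0702, 0.1685]
ee_rot: [3.141, 0.0, 1.622]
ft_force: [0.4, -0.2, -0.0]
width: 0.0202
finger_force: 0.0
```

```bash
python3 go.py .614 .095 .0423; python3 see.py; python3 - <<'E'
from h import *
for cam in("top","scene"):
  c=capture(cam)
  for d in masks_of(cam,"fob1"):
    k=max(cv2.findContours(d["region"].astype(np.uint8),0,2)[0],key=cv2.contourArea)[:,0]
    r=cv2.minAreaRect(np.array([ray(c,p,.015)[:2] for p in k],np.float32)*1000);print(cam,np.round(r[0]),np.round(r[1]),round(r[2]),round(d["confidence"],2))
E
```

```text
25.2167 [0.616  0.0702 0.1685] [3.14080555e+00 2.71545906e-04 1.62222585e+00] 0.020221845809441086 f [ 0.4 -0.2 -0. ]
cm [ 2.49 -0.08 12.61] deg 0.4
scene fob1 [0.601 0.211 0.03 ] 0.45
scene block [0.545 0.098 0.083] 0.88
scene jar [ 0.549 -0.001  0.093] 0.66
scene tin [ 0.552 -0.089  0.094] 0.89
top fob1 [0.607 0.205 0.022] 0.84
top jar [ 0.534 -0.001  0.106] 0.64
top tin [ 0.54  -0.086  0.089] 0.96
top [614. 209.] [42. 42.] 89 0.72
scene [593. 225.] [52. 23.] 4 0.61
```

apply_moves:
  steps:
    - [-3,0,0,0]
    - [-6.5,0,0,0]
    - [-10,0,0,0]
    - [-13.5,0,0,0]
    - [-17,0,0,0]
    - [-20.5,0,0,0]
    - [-24,0,0,0]
    - [-27,0,0,0]

```text
time_s: 26.58
tcp_pos: [0.6297, -0.2011, 0.168]
ee_rot: [3.141, 0.001, 1.621]
ft_force: [0.7, 0.1, 0.1]
width: 0.0202
finger_force: 0.0
```

```bash
cat > m.py <<'E'
from h import *
for cam in("top","scene"):
  c=capture(cam)
  for k in boxes_of(cam,"fob1"):print(cam,np.round(k["location"],3),round(k["confidence"],2))
  for d in masks_of(cam,"fob1"):
    k=max(cv2.findContours(d["region"].astype(np.uint8),0,2)[0],key=cv2.contourArea)[:,0]
    r=cv2.minAreaRect(np.array([ray(c,p,.015)[:2] for p in k],np.float32)*1000);print(cam,np.round(r[0]),np.round(r[1]),round(r[2]),round(d["confidence"],2),k.min(0),k.max(0))
E
python3 m.py; python3 see.py|grep -v fob
```

```text
top [0.6   0.205 0.023] 0.83
top [0.428 0.243 0.014] 0.73
top [0.438 0.187 0.038] 0.56
top [0.604 0.228 0.016] 0.41
top [606. 208.] [57. 36.] 1 0.91 [150 168] [168 196]
top [602. 231.] [57. 17.] 4 0.58 [143 170] [152 198]
scene [0.431 0.239 0.019] 0.65
scene [594. 225.] [48. 19.] 1 0.7 [338 167] [354 179]
scene block [0.546 0.101 0.084] 0.74
scene jar [ 0.55  -0.007  0.097] 0.85
scene tin [ 0.554 -0.087  0.092] 0.72
top block [0.529 0.108 0.085] 0.91
top jar [ 0.533 -0.001  0.105] 0.74
top tin [ 0.54  -0.087  0.091] 0.73
```

All four fobs are in the tray: two flat, one lying over another at z ≈ 0.023, and one on edge with its top at z ≈ 0.04 and its origin well below that. The tin, jar and block haven't moved beyond measurement error, and the arm is clear, so I'm handing the job in.

```bash
python3 -c "
from rig import *
print(finish_job())"
```

```text
the job is handed in; nothing more can be done
None
```

I swept all four blanks over the end edge into the plain tray and handed the job in; no verdict was shown, but the last camera check had one blank standing on its long edge and one lying partly on another, with the tin, jar and sanding block where they stood.

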